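Stand the red-lidded tea tin upright for service

ROBOT

A 6-joint arm with a two-finger parallel gripper is mounted at the origin on the work surface. World frame = base frame: x ahead of the robot, y to its left, z up, the work surface at z = 0. Lengths are in mm, angles in rad, forces in N, time in s.
With the tool pointing down it reaches from about 350 to 775 mm from the base axis. Payload 7.3 kg.
Tool frame: the origin (TCP) lies at the very end of the fingers, on their centre line; the grasp point (between the pads) lies 19 mm behind it (pinch_z is the distance from the TCP to the grasp point, in mm); z points along the fingers, y is the direction in which the jaws open and shut (so a half turn about z gives the same grasp; the last joint's range is limited). The gripper opens to 92 mm and grips with 3 to 60 N. Pads are 19 mm wide; open, the fingers measure 130 mm over their backs; the gripper's body (75 mm by 190 mm) begins 47 mm behind the grasp point.
Start: joints at [-1.418, 0.342, 1.524, -0, 1.275, -0.146], TCP at [154.569, -501.754, 192.541] pointing down, gripper open.
Joint ranges: [-2.53, 2.53], [-0.77, 2.02], [0.04, 2.7], [-1, 4.14], [0.28, 2.66], [-3.11, 3.11]. Speed limits (rad/s): [2.57, 2.57, 3.14, 3.14, 3.14, 3.14].

INTERFACE

Orientations are given as [roll, pitch, yaw] about the fixed x, y, z axes, in that order (R = Rz(yaw) Ry(pitch) Rx(roll)).
In Python, from plant import * gives the robot as it stands.
- The arm moves only by the tool step_arm, never from a script. Its argument "moves" is one flat list of numbers, 7 for each row, row after row: the shift along the tool's x, y, z scaled (see below), then the turn, a rotation vector about the tool's x, y, z scaled (see below), then the closure, from -1 (fully open) to 1 (shut). A call has 1 to 8 rows; each row shifts and turns the pose as measured when the row begins, along the tool's axes as they then stand; what a row does not reach is not made up. The controller multiplies each number of a shift by 2 cm and each number of a turn by 4 degrees. A row lasts 1/12 s, in which the tool goes at most 41.7 mm and 7.16 degrees, less where a joint would pass 70% of its speed; a pose out of reach is approached as far as the arm can. A call with a number of a shift or a turn outside -1 to 1 is refused whole. A call with a gripper value outside its range is refused whole. The fingers move at their own pace and stop on an object; the grip force is fixed at half the most. Time passes only in rows, so rows that do not move let the fingers close. It gives the time, the measured TCP pose, the force and the opening at its end, in the units of the state.
- get_obs(): the state, without advancing time (a new reading comes with each control period).
- capture(name): name is "scene" or "top" or "wrist"; returns the picture (480x640x3 uint8, red, green, blue); there is no depth.
- get_calibration(name): a dict with "mtx" (3x3 intrinsics, pixels), "k1" (the pictures are not rectified: a ray, as slopes to the right and down, at radius r is drawn at 1 + k1 r^2 times it, then the intrinsics apply), "eye" and "orientation" of the camera in the world; the wrist camera has in their place "mount" (4x4, takes a point from camera to tool coordinates, whose origin is the TCP and whose axes are the flange's). Camera axes: x right, y down, z forward; pixel columns grow to the right and rows downward; lengths in mm; the calibration is good to about 2 mm. A picture is of the moment at which its call begins: read the wrist's pose just before it. get_calibration takes no time and is no camera call.
- close_job(): hands the job in, once; it reports no verdict.
The state is a dict: "time": time; "joint_positions": joint angles; "dq": joint speeds; "tau": joint torques, N m; "tool_pos": TCP position; "tcp_rot": TCP orientation; "contact_force": force on the tool from outside, world axes, zero at the start; "moment": the same for the moment, N m; "grip_width": finger opening in mm.
Only numpy, scipy, OpenCV 4.12 (cv2) and the standard library are available. Lean on these libraries where they do the work, as an engineer would, in place of code of your own. Each camera call takes 0.05 s, during which the arm holds its last target.

TASK

Two green tea tins have been left lying on their sides on the wooden tea board. Tip the one with the red lid a quarter turn over its bottom edge so that it stands on its base with the red lid up, still on the board, keeping it low (never raised more than about 5 cm off the board), and let go of it. Leave the black-lidded tin lying where it is.

Things in the scene. Friction and masses are not known exactly. Their poses are not given: they have to be found in the camera images.
- red_tin_center (a point): Centre of the closed boxy green tin with red lid: 80 mm base to lid (its x, towards the lid), 56 mm wide (y), 64 mm deep (z), about 0.16 kg, evenly spread; lid = last 23 mm, paper band round the middle. At first it lies on its side: z up, centre 32 mm above the board, x level, pointing left, right or away from the robot (or between). Upright: x up, centre 40 mm above the board.
- black_tin_center (a point): Centre of the other green tin, with a black lid: same shape, size and axes, also lying on its side in any direction. It must stay where it is.
- tea_board: Fixed flat wooden board, 300 mm (its x) by 620 mm (its y), 12 mm thick, on the steel counter. Origin at the centre of its underside; its top is 12 mm above the counter.

How it is judged (in metres and radians):
At the end, for the whole second after the job is handed in: The red-lidded tin stands on its base on the board, lid up within 10 degrees, its centre over the board, at rest and released; the black-lidded tin is within 20 mm of where it lay (angle between red_tin_center's own x axis and vertical below 0.17 rad and z of red_tin_center in the frame of tea_board between 0.046 and 0.058 m and x of red_tin_center in the frame of tea_board between -0.15 and 0.15 m and y of red_tin_center in the frame of tea_board between -0.31 and 0.31 m and linear speed of red_tin below 0.02 m/s and distance of black_tin_center from where it was at the start of the episode below 0.02 m); the robot touches nothing.
It fails at once if the red-lidded tin raised more than about 5 cm off the board (height (world z) of red_tin_center above 0.13 m).
It fails at once if the black-lidded tin disturbed (distance of black_tin_center from where it was at the start of the episode above 0.02 m).
It also fails if it takes over 38 s, if anything falls off the work surface, if the arm or the gripper's body presses on something with over 40 N, if the wrist force passes 120 N, or if a joint passes its speed limit or range.

## Working session

There is one attempt and no reset: what is moved stays moved. The work goes in short steps, Python scripts to look and compute and a tool call to move; the robot and the scene stay as the last step left them, time stands still between calls to the robot, and variables do not carry over. Pictures are saved under pics/ and viewed, and the job is handed in when it is done.

Besides the shell and the picture viewer there is one more tool, called after "Emit:" in YAML: its name, and indented under it one key for each argument. step_arm: Moves the arm, as the interface text tells. Shifts and turns lie within -1 to 1; 1 stands for 2 cm of shift or 4 degrees of turn. Its arguments: {"type":"object","properties":{"moves":{"type":"array"}},"required":["moves"]}

```bash
ls; mkdir -p pics
python3 - <<'E'
from plant import *
import cv2
print(get_obs())
for n in("scene","top"):
    cv2.imwrite(f"pics/{n}0.png",capture(n)[:,:,::-1]); print(n,get_calibration(n))
print(get_calibration("wrist"))
E
```

```text
pics
{'time': 0.0, 'joint_positions': array([-1.41801995e+00,  3.42709425e-01,  1.52502955e+00, -1.51576062e-05,
        1.27539556e+00, -1.45986628e-01]), 'dq': array([-9.30563293e-04, -1.03096117e-03,  1.09563084e-03,  6.29306628e-04,
        9.23647229e-05,  1.62834293e-03]), 'tau': array([ 1.25572511e-03, -4.31237555e+01, -2.44221461e+01,  7.17766816e-02,
        5.59993798e-02, -1.49257453e-04]), 'tool_pos': array([ 154.47903039, -501.27114411,  191.84753511]), 'tcp_rot': array([-3.14006507e+00, -2.09955059e-04,  2.98767270e-01]), 'contact_force': array([ 0.1711762 , -0.16265093, -0.5339988 ]), 'moment': array([0.01979013, 0.05532046, 0.02437563]), 'grip_width': 91.69881724647185}
scene {'mtx': array([[501.06202245,   0.        , 322.90132184],
       [  0.        , 501.06202245, 235.16094766],
       [  0.        ,   0.        ,   1.        ]]), 'k1': -0.004681211215916279, 'eye': array([1026.32292626,  103.27219523,  537.58301227]), 'orientation': array([-2.38215015, -0.01390823,  1.82751246])}
top {'mtx': array([[503.5449354 ,   0.        , 310.43917047],
       [  0.        , 503.5449354 , 240.02077433],
       [  0.        ,   0.        ,   1.        ]]), 'k1': -0.0389635923763161, 'eye': array([429.80771531, -11.53164758, 761.99638487]), 'orientation': array([-2.93225902,  0.00579264, -1.39373711])}
{'mtx': array([[338.2613139 ,   0.        , 322.18679893],
       [  0.        , 338.2613139 , 235.27041646],
       [  0.        ,   0.        ,   1.        ]]), 'k1': -0.015660405315232235, 'mount': array([[-1.08715793e-03, -9.58072113e-01, -2.86525119e-01,
         7.67955109e+01],
       [ 9.99999295e-01, -1.17855071e-03,  1.46512133e-04,
        -7.23509623e-01],
       [-4.78053571e-04, -2.86524758e-01,  9.58072719e-01,
        -1.93731794e+02],
       [ 0.00000000e+00,  0.00000000e+00,  0.00000000e+00,
         1.00000000e+00]])}
```

View pics/scene0.png

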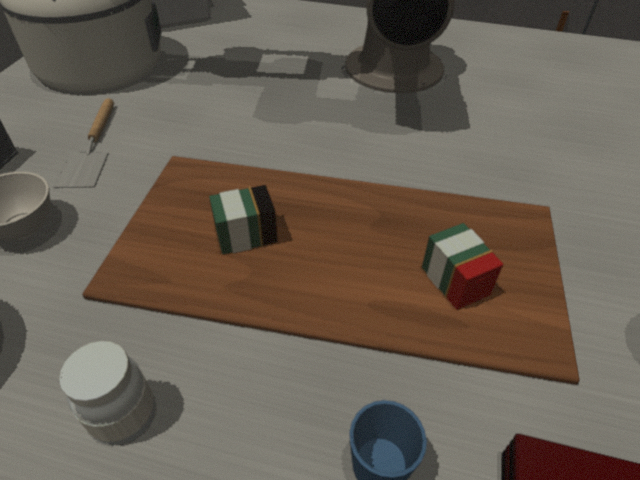

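View pics/top0.png

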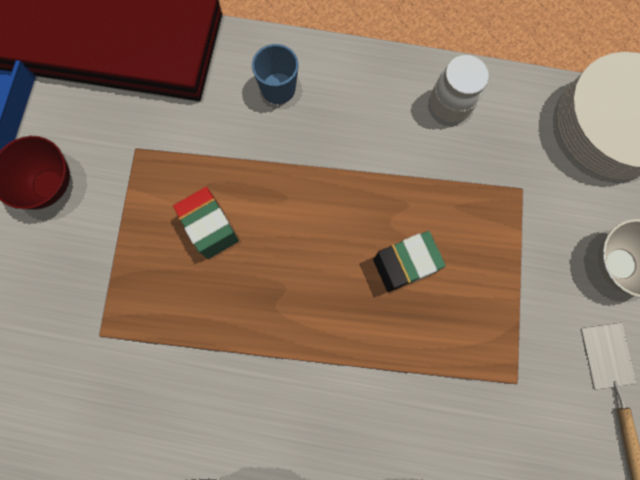

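The top view shows the red tin near (205,222) with its lid away from the robot, and the black tin near (410,260). Next I'll enlarge it to get the corners.

```bash
cat > h.py <<'E'
import numpy as np, cv2
from scipy.spatial.transform import Rotation as R
from plant import *
def ray(name,px,obs=None):
    c=get_calibration(name); 
    p=(np.array(px,float)-c['mtx'][:2,2])/c['mtx'][0,0]
    q=p.copy()
    for _ in range(10): q=p/(1+c['k1']*(q@q))
    d=np.r_[q,1]
    if name=='wrist':
        T=R.from_euler('xyz',obs['tcp_rot']).as_matrix(); M=c['mount']
        return T@M[:3,3]+obs['tool_pos'], T@M[:3,:3]@d
    return c['eye'],R.from_euler('xyz',c['orientation']).as_matrix()@d
def onplane(name,px,z,obs=None):
    e,d=ray(name,px,obs); return e+d*(z-e[2])/d[2]
E
python3 - <<'E'
from h import *
im=cv2.imread("pics/top0.png"); c=im[170:280,150:260]
cv2.imwrite("pics/t0z.png",cv2.resize(c,None,fx=5.4,fy=5.4,interpolation=cv2.INTER_CUBIC))
im=cv2.imread("pics/scene0.png"); c=im[210:320,405:515]
cv2.imwrite("pics/s0z.png",cv2.resize(c,None,fx=5.4,fy=5.4,interpolation=cv2.INTER_CUBIC))
for p in [(135,150),(523,187),(517,382),(101,336)]: print(onplane('top',p,12).round(1))
E
```

```text
[681.5 322.4  12. ]
[ 727.6 -291.9   12. ]
[ 431.5 -310.4   12. ]
[388.9 300.2  12. ]
```

View pics/t0z.png

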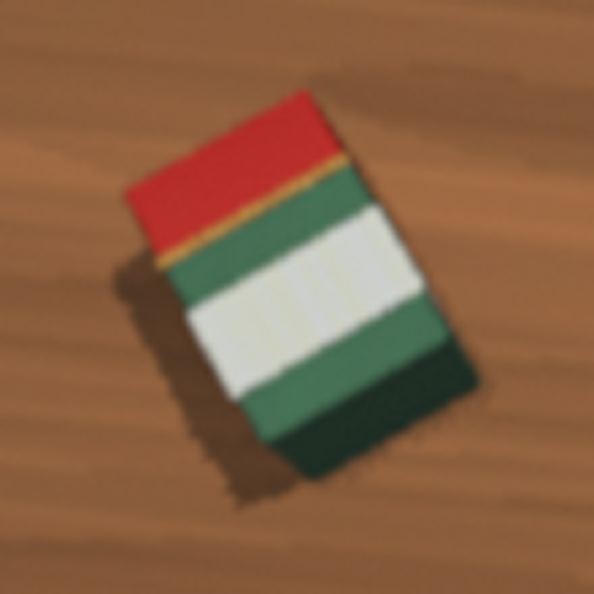

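View pics/s0z.png

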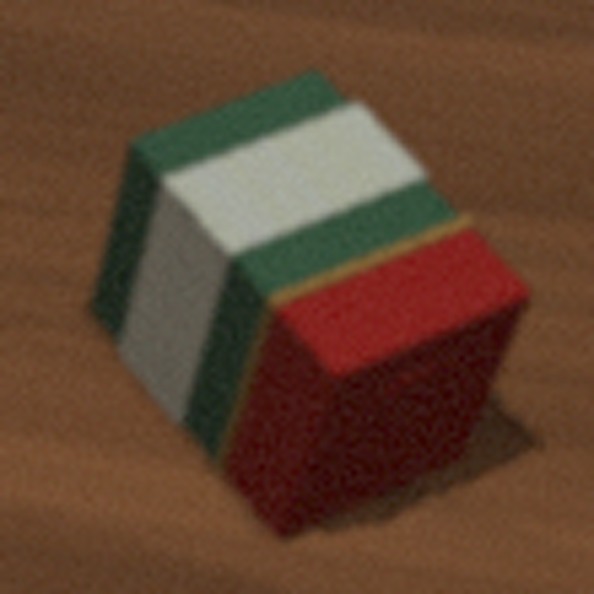

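Run:
```python
from h import *
z=[(125,193),(307,90),(447,340),(268,442)]
P=np.array([onplane('top',(a/5.4-.4+150,b/5.4-.4+170),76) for a,b in z])
print(P.round(1),P.mean(0).round(1)); 
u=(P[0]+P[1]-P[2]-P[3])/2; w=(P[1]+P[2]-P[0]-P[3])/2
print(np.linalg.norm(u),np.linalg.norm(w),np.degrees(np.arctan2(u[1],u[0])),np.degrees(np.arctan2(w[1],w[0])))
z=[(135,147),(315,70),(530,293),(338,375)]
P=np.array([onplane('scene',(a/5.4-.4+405,b/5.4-.4+210),76) for a,b in z])
print(P.round(1),P.mean(0).round(1))
u=(P[2]+P[3]-P[0]-P[1])/2
print(np.linalg.norm(u),np.degrees(np.arctan2(u[1],u[0])))
for p in [(376,248),(388,291),(443,268),(430,233)]: print(onplane('top',p,76).round(1))
```

```text
[[587.9 219.5  76. ]
 [623.9 178.3  76. ]
 [564.  127.5  76. ]
 [529.5 167.4  76. ]] [576.3 173.2  76. ]
78.38404846109718 53.704222966854445 40.976436488948096 -49.031060075669295
[[567.4 129.8  76. ]
 [529.9 169.1  76. ]
 [589.  220.8  76. ]
 [624.4 180.4  76. ]] [577.7 175.   76. ]
77.3636829383115 41.35579706999555
[577.3 -73.5  76. ]
[521.1 -98.6  76. ]
[ 565.7 -168.8   76. ]
[ 611.7 -144.8   76. ]
```

Emit:
step_arm:
  moves: [0,0,-1,0,0,0,-1,0,0,-1,0,1,0,-1,0,0,-1,0,1,0,-1,1,0,0,0,1,0,-1]

```text
time: 0.43
tool_pos: [173.3, -493.7, 254.3]
tcp_rot: [-3.133, -0.216, 0.302]
contact_force: [1.3, -1.1, 0.8]
grip_width: 91.6
```

```bash
cat > rec.py <<'E'
from h import *
import json
o=get_obs(); open('log.jsonl','a').write(json.dumps([list(o['joint_positions']),list(o['tool_pos']),list(o['tcp_rot'])])+'\n')
print(o['time'],o['joint_positions'].round(3),o['tool_pos'].round(1),o['tcp_rot'].round(3),o['contact_force'].round(1))
E
python3 rec.py
```

```text
0.4333 [-1.522  0.313  1.417  0.208  1.477 -0.28 ] [ 173.3 -493.7  254.3] [-3.133 -0.216  0.302] [ 1.3 -1.1  0.8]
```

Emit:
step_arm:
  moves: [0,1,0,1,0,0,-1,0,1,0,1,0,0,-1,0,0,0,1,0,1,-1,1,0,0,1,0,1,-1]

```text
time: 0.77
tool_pos: [201.0, -521.5, 255.7]
tcp_rot: [-2.805, -0.185, 0.151]
contact_force: [0.4, -1.2, 0.2]
grip_width: 92.1
```

```bash
python3 rec.py
```

```text
0.7667 [-1.446  0.592  1.015  0.174  1.876 -0.035] [ 201.  -521.5  255.7] [-2.805 -0.185  0.151] [ 0.4 -1.2  0.2]
```

Emit:
step_arm:
  moves: [1,0,0,0,-1,0,-1,1,0,0,0,-1,0,-1,1,0,0,0,-1,1,-1,1,0,0,0,-1,1,-1]

```text
time: 1.1
tool_pos: [277.1, -511.7, 256.7]
tcp_rot: [-2.804, 0.138, 0.096]
contact_force: [-0.5, -0.8, -0.3]
grip_width: 92.1
```

```bash
python3 rec.py
```

```text
1.1 [-1.187  0.689  0.833 -0.034  1.983  0.303] [ 277.1 -511.7  256.7] [-2.804  0.138  0.096] [-0.5 -0.8 -0.3]
```

Emit:
step_arm:
  moves: [1,0,0,-1,-1,0,-1,1,0,0,-1,-1,0,-1,1,0,0,-1,0,1,-1,1,0,0,0,0,1,-1]

```text
time: 1.43
tool_pos: [360.9, -502.2, 233.3]
tcp_rot: [-3.054, 0.304, -0.01]
contact_force: [0.1, 0.7, 1.1]
grip_width: 91.9
```

```bash
python3 rec.py
python3 - <<'E'
from h import *
import json
from scipy.optimize import least_squares
D=[json.loads(l) for l in open('log.jsonl')]
D.append([[-1.41802,.342709,1.52503,0,1.275396,-.145987],[154.479,-501.271,191.848],[-3.140065,-.00021,.298767]])
def fk(q,p):
    h,a1,d,l2,a3,l3,L=p
    Rz=lambda a:R.from_euler('z',a);Ry=lambda a:R.from_euler('y',a)
    r1=Rz(q[0]);r2=r1*Ry(q[1]);r3=r1*Ry(q[1]+q[2]);r=r3*Rz(q[3])*Ry(q[4])*Rz(q[5])
    t=r1.apply([a1,d,h])+r2.apply([0,0,l2])+r3.apply([a3,0,l3])+r.apply([0,0,L])
    return t,r
for q,t,e in D:
    _,r=fk(q,[0]*7); print((r.inv()*R.from_euler('xyz',e)).as_rotvec().round(4))
f=lambda p:np.ravel([fk(q,p)[0]-t for q,t,e in D])
s=least_squares(lambda p:np.r_[f(p),(p-np.array([350,0,76,350,0,350,250]))*1e-3],[350,0,76,350,0,350,250]);print(s.x.round(1),f(s.x).round(2))
E
```

```text
1.4333 [-0.962  0.696  0.867 -0.2    1.826  0.605] [ 360.9 -502.2  233.3] [-3.054  0.304 -0.01 ] [0.1 0.7 1.1]
[-0.      0.      1.5708]
[0.     0.     1.5708]
[-0.      0.      1.5708]
[0.     0.     1.5708]
[ 0.     -0.      1.5708]
[222.9   0.   76.4 506.2  46.5 379.6 352.3] [-0. -0. -0. -0.  0. -0. -0. -0.  0. -0. -0.  0.  0.  0.  0.]
```

```bash
cat > kin.py <<'E'
from h import *
from scipy.optimize import least_squares
PAR=[222.9,0,76.4,506.2,46.5,379.6,352.3]
LO=np.array([-2.53,-.77,.04,-1,.28,-3.11]);HI=np.array([2.53,2.02,2.7,4.14,2.66,3.11])
def fk(q):
    h,a1,d,l2,a3,l3,L=PAR
    c,s=np.cos(q),np.sin(q)
    Z=lambda i:np.array([[c[i],-s[i],0],[s[i],c[i],0],[0,0,1]]);
    def Y(a): return np.array([[np.cos(a),0,np.sin(a)],[0,1,0],[-np.sin(a),0,np.cos(a)]])
    r1=Z(0);r2=r1@Y(q[1]);r3=r1@Y(q[1]+q[2]);r=r3@Z(3)@Y(q[4])@Z(5)
    t=r1@[a1,d,h]+r2@[0,0,l2]+r3@[a3,0,l3]+r@[0,0,L]
    return t,r@np.array([[0,-1,0],[1,0,0],[0,0,1]])
def ik(t,Rt,seed):
    def f(q):
        p,r=fk(q); return np.r_[(p-t)/100,(r-Rt).ravel()]
    s=least_squares(f,np.clip(seed,LO+.02,HI-.02),bounds=(LO,HI),xtol=1e-10,ftol=1e-10)
    return s.x,np.sqrt(2*s.cost)
def toolR(alpha,phi,flip):
    u=np.array([np.cos(alpha),np.sin(alpha),0]);k=np.array([0,0,1.])
    z=-k*np.cos(phi)+u*np.sin(phi)
    y=np.cross(k,u)*(1 if not flip else -1)
    return np.c_[np.cross(y,z),y,z]
E
python3 - <<'E'
from kin import *
az=np.arctan2(174,577)
for dal in (-90,-60,-30,0,24.4,60,90):
  al=az+np.radians(dal)
  for flip in (0,1):
    res={}
    for ph in range(-60,91,15):
      ph_=np.radians(ph); Rt=toolR(al,ph_,flip); g=np.array([577,174,70.])
      t=g+Rt[:,2]*19; ok=[]
      for q4 in (0,1.5,3.1,-.8):
       for q6 in (-2,0,2):
        q,e=ik(t,Rt,np.array([az,.8,1.2,q4,1.3,q6]))
        if e<1e-3 and not any(np.abs(q-o).max()<.05 for o in ok): ok.append(q)
      res[ph]=[tuple(o.round(2)[3:]) for o in ok]
    print(dal,flip); [print('   ',k,*[ '(%.2f %.2f %.2f)'%x for x in v]) for k,v in res.items()]
E
```

```text
-90 0
    -60 (0.82 1.59 -0.88)
    -45 (0.68 1.41 -0.78)
    -30 (0.51 1.25 -0.62)
    -15 (0.28 1.11 -0.40)
    0 (0.00 1.04 -0.13)
    15 (-0.30 1.05 0.17)
    30 (-0.58 1.14 0.43)
    45 (-0.79 1.28 0.63)
    60 (-0.97 1.45 0.77)
    75
    90
-90 1
    -60 (0.82 1.59 2.26)
    -45 (0.68 1.41 2.37)
    -30 (0.51 1.25 2.52)
    -15 (0.28 1.11 2.74)
    0 (0.00 1.04 3.01)
    15 (-0.30 1.05 -2.97)
    30 (-0.58 1.14 -2.71)
    45 (-0.79 1.28 -2.51)
    60 (-0.97 1.45 -2.37)
    75
    90
-60 0
    -60 (0.60 2.01 -0.94)
    -45 (0.47 1.78 -0.96)
    -30 (0.34 1.53 -0.92)
    -15 (0.20 1.28 -0.83)
    0 (0.00 1.04 -0.65)
    15 (-0.30 0.85 -0.34)
    30 (-0.72 0.77 0.12)
    45
    60
    75
    90
-60 1
    -60 (0.60 2.01 2.20)
    -45 (0.47 1.78 2.18)
    -30 (0.34 1.53 2.22)
    -15 (0.20 1.28 2.31)
    0 (-0.00 1.04 2.49)
    15 (-0.30 0.85 2.80)
    30 (-0.72 0.77 -3.02)
    45
    60
    75
    90
-30 0
    -60 (0.35 2.42 -1.16)
    -45 (0.23 2.08 -1.25)
    -30 (0.16 1.74 -1.27)
    -15 (0.09 1.39 -1.25)
    0 (-0.00 1.04 -1.17)
    15 (-0.18 0.68 -0.98)
    30 (-0.76 0.38 -0.
[... 1828 characters left out ...]
2 0.92 0.06)
    30 (0.68 0.91 -0.34)
    45 (0.98 1.02 -0.70)
    60 (1.18 1.19 -0.97)
    75 (1.30 1.40 -1.16)
    90 (1.37 1.63 -1.29)
90 0
    -60 (-0.97 1.45 -2.37)
    -45 (-0.79 1.28 -2.51)
    -30 (-0.58 1.14 -2.71)
    -15 (-0.30 1.05 -2.97)
    0 (0.00 1.04 3.01)
    15 (0.28 1.11 2.74)
    30 (0.51 1.25 2.52)
    45 (0.68 1.41 2.37)
    60 (0.82 1.59 2.26)
    75 (0.95 1.77 2.20)
    90 (1.07 1.95 2.17)
90 1
    -60 (-0.97 1.45 0.77)
    -45 (-0.79 1.28 0.63)
    -30 (-0.58 1.14 0.43)
    -15 (-0.30 1.05 0.17)
    0 (0.00 1.04 -0.13)
    15 (0.28 1.11 -0.40)
    30 (0.51 1.25 -0.62)
    45 (0.68 1.41 -0.78)
    60 (0.82 1.59 -0.88)
    75 (0.95 1.77 -0.94)
    90 (1.07 1.95 -0.97)
```

```bash
cat > go.py <<'E'
from kin import *
import sys
AL=np.radians(41.2);U=np.array([np.cos(AL),np.sin(AL),0]);K=np.array([0,0,1.])
C0=np.array([577.,174,44])
GX,GZ,PH0=8,2,-15
def pose(th,lift=0,back=0):
    # tin tipped by th deg about base lower edge; grasp fixed in the tin; back = retreat along tool
    t=np.radians(th); piv=C0-40*U-32*K
    ex=np.cos(t)*U+np.sin(t)*K; ez=-np.sin(t)*U+np.cos(t)*K
    g=piv+(40+GX)*ex+(32+GZ)*ez+lift*K
    Rt=toolR(AL,np.radians(PH0+th),1)
    return g+Rt[:,2]*(19-back),Rt
def rem(t,Rt):
    o=get_obs(); r=R.from_euler('xyz',o['tcp_rot']).as_matrix()
    d=r.T@(t-o['tool_pos'])/20; w=np.degrees(R.from_matrix(r.T@Rt).as_rotvec())/4
    print(round(o['time'],2),'pos',o['tool_pos'].round(1),'q',o['joint_positions'].round(2),'F',o['contact_force'].round(1),'w',round(o['grip_width'],1))
    print('target',t.round(1),'shift units',d.round(2),'turn units',w.round(2))
if __name__=='__main__': rem(*pose(*map(float,sys.argv[1:])))
E
python3 go.py 0 0 130
```

```text
1.43 pos [ 360.9 -502.2  233.3] q [-0.96  0.7   0.87 -0.2   1.83  0.61] F [0.1 0.7 1.1] w 91.9
target [604.6 198.2 153.2] shift units [ 12.51 -34.97   3.36] turn units [ -4.12   0.13 -10.06]
```

Emit:
step_arm:
  moves: [0.3,-1,0,-0.4,0,-0.5,-1,0.3,-1,0,-0.4,0,-0.5,-1,0.3,-1,0,-0.4,0,-0.5,-1,0.3,-1,0,-0.4,0,-0.5,-1,0.3,-1,0,-0.4,0,-0.5,-1,0.3,-1,0,-0.4,0,-0.5,-1,0.3,-1,0,-0.4,0,-0.5,-1,0.3,-1,0,-0.4,0,-0.5,-1]

```text
time: 2.1
tool_pos: [392.3, -330.4, 209.8]
tcp_rot: [3.102, 0.306, 0.3]
contact_force: [0.3, -0.4, 0.6]
grip_width: 92.0
```

```bash
python3 go.py 0 0 150
```

```text
2.1 pos [ 392.3 -330.4  209.8] q [-0.66  0.42  1.41 -0.27  1.47  0.65] F [ 0.3 -0.4  0.6] w 92.0
target [608.5 201.6 172.5] shift units [ 17.91 -22.05  -4.56] turn units [-1.13  0.73 -5.74]
```

Emit:
step_arm:
  moves: [0.7,-1,-0.3,-0.1,0.1,-0.5,-1,0.7,-1,-0.3,-0.1,0.1,-0.5,-1,0.7,-1,-0.3,-0.1,0.1,-0.5,-1,0.7,-1,-0.3,-0.1,0.1,-0.5,-1,0.7,-1,-0.3,-0.1,0.1,-0.5,-1,0.7,-1,-0.3,-0.1,0.1,-0.5,-1,0.7,-1,-0.3,-0.1,0.1,-0.5,-1,0.7,-1,-0.3,-0.1,0.1,-0.5,-1]

```text
time: 2.77
tool_pos: [430.8, -122.6, 217.3]
tcp_rot: [3.137, 0.258, 0.61]
contact_force: [0.1, 0.2, -0.0]
grip_width: 91.8
```

```bash
python3 go.py 0 0 150
```

```text
2.77 pos [ 430.8 -122.6  217.3] q [-0.29  0.3   1.55 -0.21  1.46  0.71] F [ 0.1  0.2 -0. ] w 91.8
target [608.5 201.6 172.5] shift units [16.59 -8.19 -2.11] turn units [-0.33 -0.05 -1.51]
```

Emit:
step_arm:
  moves: [1,-0.5,-0.1,0,0,-0.2,-1,1,-0.5,-0.1,0,0,-0.2,-1,1,-0.5,-0.1,0,0,-0.2,-1,1,-0.5,-0.1,0,0,-0.2,-1,1,-0.5,-0.1,-0.1,0,-0.2,-1,1,-0.5,-0.1,-0.1,0,-0.2,-1,1,-0.5,-0.1,-0.1,0,-0.2,-1,1,-0.5,-0.1,0,0,-0.2,-1]

```text
time: 3.43
tool_pos: [506.4, 48.4, 190.6]
tcp_rot: [-3.135, 0.26, 0.734]
contact_force: [0.1, 0.5, 0.4]
grip_width: 91.7
```

```bash
python3 go.py 0 0 150
```

```text
3.43 pos [506.4  48.4 190.6] q [ 0.05  0.46  1.37 -0.16  1.51  0.92] F [0.1 0.5 0.4] w 91.7
target [608.5 201.6 172.5] shift units [ 8.86 -2.27 -1.4 ] turn units [-0.04 -0.03  0.21]
```

Emit:
step_arm:
  moves: [1,-0.3,-0.2,0,0,0,-1,1,-0.3,-0.2,0,0,0,-1,1,-0.3,-0.2,0,0,0,-1,1,-0.3,-0.2,0,0,0,-1,1,-0.3,-0.2,0,0,0,-1,1,-0.3,-0.2,0,0,0,-1,1,-0.3,-0.2,0,0,0,-1,1,-0.2,0,0,0,0.2,-1]

```text
time: 4.1
tool_pos: [596.2, 200.3, 171.9]
tcp_rot: [-3.134, 0.266, 0.725]
contact_force: [0.1, 0.7, 1.0]
grip_width: 92.0
```

```bash
python3 go.py 0 0 150
python3 - <<'E'
from h import *
o=get_obs();im=capture('wrist')[:,:,::-1].copy();cv2.imwrite('pics/w1.png',im)
E
```

```text
4.1 pos [596.2 200.3 171.9] q [ 0.26  0.74  0.94 -0.11  1.71  1.11] F [0.1 0.7 1. ] w 92.0
target [608.5 201.6 172.5] shift units [ 0.48  0.36 -0.16] turn units [-0.09  0.07  0.08]
```

View pics/w1.png

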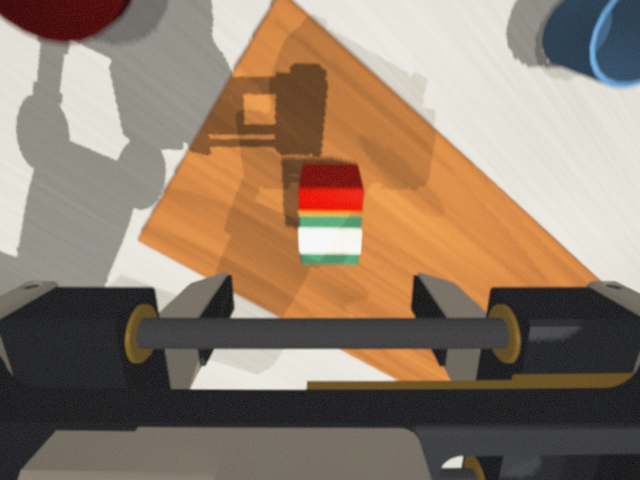

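The wrist view shows the tin squarely between the fingers, spanning columns 299–363 and rows 188–265. I'll cross-check its pose from this view, then descend.

Run:
```python
from h import *
o=get_obs()
P=np.array([onplane('wrist',p,76,o) for p in [(299,188),(364,188),(358,264),(300,264)]])
u=(P[0]+P[1]-P[2]-P[3])/2
print(P.round(1),P.mean(0),np.linalg.norm(u),np.degrees(np.arctan2(u[1],u[0])))
```

```text
[[589.8 225.   76. ]
 [625.8 184.6  76. ]
 [566.3 133.   76. ]
 [529.4 174.3  76. ]] [577.82663785 179.22775064  76.        ] 78.7650586590746 40.46810472380662
```

Emit:
step_arm:
  moves: [0.5,0.4,0.5,-0.1,0,0.1,-1,0,0,1,0,0,0,-1,0,0,1,0,0,0,-1]

```text
time: 4.4
tool_pos: [602.0, 197.8, 117.5]
tcp_rot: [3.14, 0.262, 0.721]
contact_force: [0.4, -0.3, -1.1]
grip_width: 92.0
```

```bash
python3 go.py 0 0 0
```

```text
4.4 pos [602.  197.8 117.5] q [ 0.26  0.77  1.01 -0.12  1.59  1.12] F [ 0.4 -0.3 -1.1] w 92.0
target [579.3 176.   27.6] shift units [-0.35  0.06  4.75] turn units [0.03 0.   0.03]
```

Emit:
step_arm:
  moves: [-0.1,0,1,0,0,0,-1,-0.1,0,1,0,0,0,-1,-0.1,0,1,0,0,0,-1,0,0,1,0,0,0,-1,0,0,0.6,0,0,0,-1]

```text
time: 4.82
tool_pos: [575.5, 176.5, 21.7]
tcp_rot: [-3.139, 0.269, 0.723]
contact_force: [0.0, 0.3, 0.1]
grip_width: 91.8
```

```bash
python3 go.py 0 0 0
python3 - <<'E'
from h import *
cv2.imwrite('pics/w2.png',capture('wrist')[:,:,::-1]);cv2.imwrite('pics/s2.png',capture('scene')[:,:,::-1])
E
```

```text
4.82 pos [575.5 176.5  21.7] q [ 0.24  0.81  1.23 -0.12  1.35  1.13] F [0.  0.3 0.1] w 91.8
target [579.3 176.   27.6] shift units [ 0.05  0.14 -0.32] turn units [-0.02  0.1   0.06]
```

View pics/w2.png

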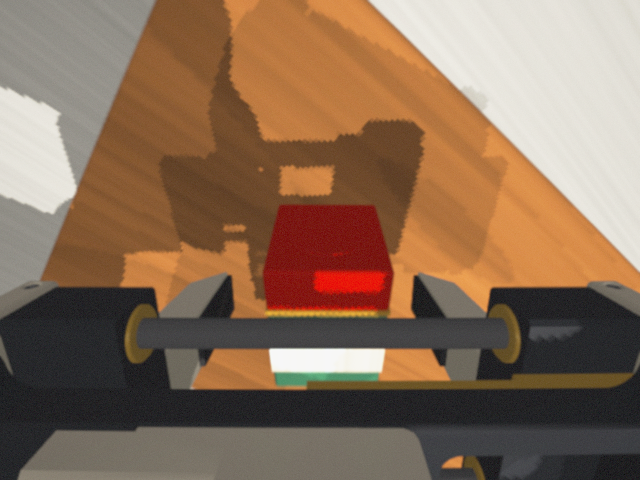

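View pics/s2.png

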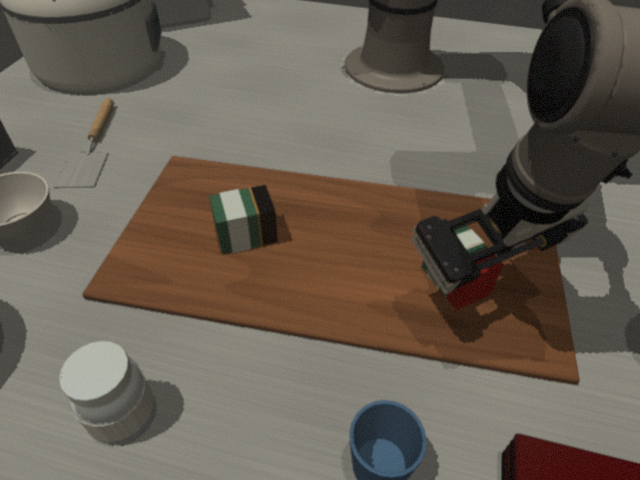

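The tin is between the fingers, slightly right of centre (column 328 against 322), and nothing is touching. I'll close the gripper.

Emit:
step_arm:
  moves: [0,0.1,-0.3,0,0.1,0,-1,0,0,0,0,0,0,1,0,0,0,0,0,0,1,0,0,0,0,0,0,1,0,0,0,0,0,0,1,0,0,0,0,0,0,1,0,0,0,0,0,0,1]

```text
time: 5.5
tool_pos: [581.3, 177.0, 32.7]
tcp_rot: [3.141, 0.255, 0.723]
contact_force: [-1.1, 0.7, 0.1]
grip_width: 56.3
```

```bash
python3 go.py 0 0 0; python3 go.py 0 10
python3 - <<'E'
from go import *
q=get_obs()['joint_positions']
for th in range(0,91,10):
    q,e=ik(*pose(th,12),q); print(th,q.round(2),round(e,5),pose(th,12)[0].round(0))
E
```

```text
5.5 pos [581.3 177.   32.7] q [ 0.24  0.8   1.21 -0.12  1.36  1.13] F [-1.1  0.7  0.1] w 56.3
target [579.3 176.   27.6] shift units [-0.04 -0.03  0.27] turn units [ 0.02 -0.09  0.05]
5.5 pos [581.3 177.   32.7] q [ 0.24  0.8   1.21 -0.12  1.36  1.13] F [-1.1  0.7  0.1] w 56.3
target [579.3 176.   37.6] shift units [-0.17 -0.03 -0.21] turn units [ 0.02 -0.09  0.05]
0 [ 0.24  0.79  1.21 -0.12  1.38  1.13] 0.0 [579. 176.  40.]
10 [ 0.19  0.67  1.4  -0.05  1.15  1.06] 0.0 [577. 174.  47.]
20 [0.13 0.57 1.58 0.06 0.92 0.95] 0.0 [573. 171.  53.]
30 [0.06 0.49 1.75 0.25 0.71 0.74] 0.0 [569. 167.  59.]
40 [-0.03  0.43  1.92  0.59  0.54  0.35] 0.0 [564. 163.  64.]
50 [-0.13  0.42  2.07  1.14  0.49 -0.27] 0.0 [559. 158.  67.]
60 [-0.24  0.46  2.2   1.63  0.62 -0.86] 0.0 [553. 153.  69.]
70 [-0.36  0.56  2.32  1.87  0.86 -1.27] 0.0 [547. 148.  70.]
80 [-0.47  0.74  2.39  1.94  1.13 -1.56] 0.0 [541. 142.  69.]
90 [-0.57  0.95  2.42  1.91  1.38 -1.79] 0.0 [535. 137.  67.]
```

```bash
sed -i 's/^GX.*/GX,GZ,PH0=10,7,-14.6/' go.py
python3 - <<'E'
from go import *
for th in range(0,90,10):
    t,r=pose(th);t2,r2=pose(th+2.8); print(th,(r.T@(t2-t)/20).round(3), (np.degrees(R.from_matrix(r.T@r2).as_rotvec())/4).round(2))
E
python3 go.py 0 12
```

```text
0 [-0.079  0.    -0.092] [-0.   0.7  0. ]
10 [-0.079 -0.    -0.092] [-0.   0.7 -0. ]
20 [-0.079 -0.    -0.092] [0.  0.7 0. ]
30 [-0.079 -0.    -0.092] [-0.   0.7  0. ]
40 [-0.079  0.    -0.092] [0.  0.7 0. ]
50 [-0.079 -0.    -0.092] [ 0.   0.7 -0. ]
60 [-0.079 -0.    -0.092] [0.  0.7 0. ]
70 [-0.079 -0.    -0.092] [-0.   0.7 -0. ]
80 [-0.079  0.    -0.092] [-0.   0.7 -0. ]
5.5 pos [581.3 177.   32.7] q [ 0.24  0.8   1.21 -0.12  1.36  1.13] F [-1.1  0.7  0.1] w 56.3
target [580.9 177.4  44.6] shift units [-0.15 -0.03 -0.57] turn units [0.02 0.01 0.05]
```

Constant per-row values do it: lift, then turn about tool y.

Emit:
step_arm:
  moves: [-0.1,0,-0.3,0,0,0,1,-0.1,0,-0.3,0,0,0,1,-0.08,0,-0.09,0,0.7,0,1,-0.08,0,-0.09,0,0.7,0,1,-0.08,0,-0.09,0,0.7,0,1,-0.08,0,-0.09,0,0.7,0,1]

```text
time: 6.0
tool_pos: [577.5, 174.9, 54.3]
tcp_rot: [3.141, 0.054, 0.725]
contact_force: [-0.2, 0.0, -2.3]
grip_width: 55.8
```

```bash
python3 go.py 11 12;python3 go.py 30 12
```

```text
6.0 pos [577.5 174.9  54.3] q [ 0.18  0.64  1.42 -0.03  1.12  1.04] F [-0.2  0.  -2.3] w 55.8
target [577.3 174.3  52.9] shift units [-0.02  0.02  0.07] turn units [ 0.01 -0.13  0.09]
6.0 pos [577.5 174.9  54.3] q [ 0.18  0.64  1.42 -0.03  1.12  1.04] F [-0.2  0.  -2.3] w 55.8
target [568.6 166.7  64.5] shift units [-0.63  0.02 -0.47] turn units [-0.01  4.62  0.09]
```

Tracking well.

Emit:
step_arm:
  moves: [-0.1,0,-0.08,0,0.7,0,1,-0.1,0,-0.08,0,0.7,0,1,-0.1,0,-0.08,0,0.7,0,1,-0.1,0,-0.08,0,0.7,0,1,-0.1,0,-0.08,0,0.7,0,1,-0.1,0,-0.08,0,0.7,0,1]

```text
time: 6.5
tool_pos: [567.7, 166.0, 67.9]
tcp_rot: [3.137, -0.255, 0.728]
contact_force: [-0.1, 0.0, -1.5]
grip_width: 55.6
```

```bash
python3 go.py 30 12;python3 go.py 48 12
```

```text
6.5 pos [567.7 166.   67.9] q [0.06 0.47 1.74 0.23 0.73 0.75] F [-0.1  0.  -1.5] w 55.6
target [568.6 166.7  64.5] shift units [0.01 0.01 0.18] turn units [0.04 0.19 0.12]
6.5 pos [567.7 166.   67.9] q [0.06 0.47 1.74 0.23 0.73 0.75] F [-0.1  0.  -1.5] w 55.6
target [558.1 157.5  71.4] shift units [-0.58  0.   -0.33] turn units [0.02 4.69 0.13]
```

Emit:
step_arm:
  moves: [-0.1,0,-0.06,0,0.6,0,1,-0.1,0,-0.06,0,0.6,0,1,-0.1,0,-0.06,0,0.6,0,1,-0.1,0,-0.06,0,0.6,0,1,-0.1,0,-0.06,0,0.6,0.1,1,-0.1,0,-0.06,0,0.6,0,1,-0.1,0,-0.06,0,0.6,0,1]

```text
time: 7.08
tool_pos: [554.8, 154.1, 76.0]
tcp_rot: [3.131, -0.566, 0.728]
contact_force: [0.2, 0.0, -1.6]
grip_width: 55.9
```

```bash
python3 go.py 48 12;python3 go.py 66 12
```

```text
7.08 pos [554.8 154.1  76. ] q [-0.11  0.39  2.04  0.96  0.5  -0.08] F [ 0.2  0.  -1.6] w 55.9
target [558.1 157.5  71.4] shift units [ 0.08 -0.02  0.32] turn units [0.07 0.25 0.11]
7.08 pos [554.8 154.1  76. ] q [-0.11  0.39  2.04  0.96  0.5  -0.08] F [ 0.2  0.  -1.6] w 55.9
target [546.6 147.4  73.7] shift units [-0.51 -0.02 -0.19] turn units [0.06 4.75 0.12]
```

Emit:
step_arm:
  moves: [-0.08,0,-0.03,0,0.6,0,1,-0.08,0,-0.03,0,0.6,0,1,-0.08,0,-0.03,0,0.6,0,1,-0.08,0,-0.03,0,0.6,0.1,1,-0.08,0,-0.03,0,0.6,0,1,-0.08,0,-0.03,0,0.6,0,1,-0.08,0,-0.03,0,0.6,0,1]

```text
time: 7.67
tool_pos: [549.6, 144.5, 79.0]
tcp_rot: [3.107, -0.882, 0.744]
contact_force: [0.1, -1.1, -2.1]
grip_width: 55.9
```

```bash
python3 go.py 66 12;python3 go.py 90 12;python3 - <<'E'
from h import *
cv2.imwrite('pics/s3.png',capture('scene')[:,:,::-1])
E
```

```text
7.67 pos [549.6 144.5  79. ] q [-0.31  0.48  2.27  1.78  0.73 -1.1 ] F [ 0.1 -1.1 -2.1] w 55.9
target [546.6 147.4  73.7] shift units [-0.22 -0.21  0.15] turn units [0.21 0.22 0.23]
7.67 pos [549.6 144.5  79. ] q [-0.31  0.48  2.27  1.78  0.73 -1.1 ] F [ 0.1 -1.1 -2.1] w 55.9
target [531.4 134.1  69.2] shift units [-1.03 -0.22 -0.49] turn units [0.16 6.22 0.27]
```

View pics/s3.png

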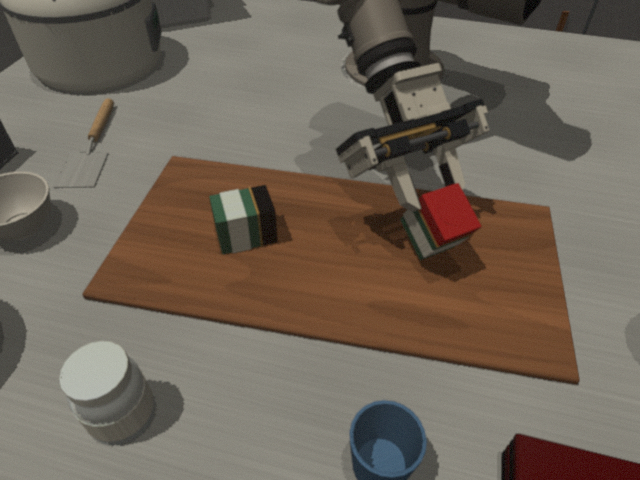

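The tin is held at about 65° with the lid tipping up, around (445,220), and the black tin is untouched.

Emit:
step_arm:
  moves: [-0.1,0,-0.05,0.05,0.6,0.05,1,-0.1,0,-0.05,0,0.6,0.05,1,-0.1,0,-0.05,0.05,0.6,0.05,1,-0.1,0,-0.05,0,0.6,0.05,1,-0.1,0,-0.05,0.05,0.6,0,1,-0.1,0,-0.05,0,0.6,0.05,1,-0.1,0,-0.05,0,0.6,0,1,-0.1,0,-0.05,0,0.6,0,1]

```text
time: 8.38
tool_pos: [541.8, 133.0, 73.1]
tcp_rot: [3.104, -1.232, 0.758]
contact_force: [-0.2, 0.5, -2.3]
grip_width: 55.6
```

```bash
python3 go.py 90 12;python3 go.py 90 0
```

```text
8.38 pos [541.8 133.   73.1] q [-0.54  0.83  2.4   1.91  1.26 -1.67] F [-0.2  0.5 -2.3] w 55.6
target [531.4 134.1  69.2] shift units [-0.3  -0.39 -0.27] turn units [0.01 1.2  0.18]
8.38 pos [541.8 133.   73.1] q [-0.54  0.83  2.4   1.91  1.26 -1.67] F [-0.2  0.5 -2.3] w 55.6
target [531.4 134.1  57.2] shift units [-0.86 -0.4  -0.07] turn units [0.01 1.2  0.18]
```

Emit:
step_arm:
  moves: [-0.1,0,0,0,0.6,0.1,1,-0.1,0,0,0,0.6,0.1,1,0,0,0,0,0.05,0,1]

```text
time: 8.63
tool_pos: [542.2, 131.2, 68.1]
tcp_rot: [-3.137, -1.323, 0.716]
contact_force: [0.1, -1.3, -2.1]
grip_width: 55.7
```

```bash
python3 go.py 90 0;python3 - <<'E'
from h import *
im=capture('scene')[:,:,::-1]
cv2.imwrite('pics/s4.png',cv2.resize(im[140:290,330:530],None,fx=4,fy=4,interpolation=cv2.INTER_CUBIC))
E
```

```text
8.63 pos [542.2 131.2  68.1] q [-0.58  0.95  2.39  1.89  1.38 -1.77] F [ 0.1 -1.3 -2.1] w 55.7
target [531.4 134.1  57.2] shift units [-0.6  -0.46 -0.17] turn units [-0.03 -0.11 -0.01]
```

View pics/s4.png

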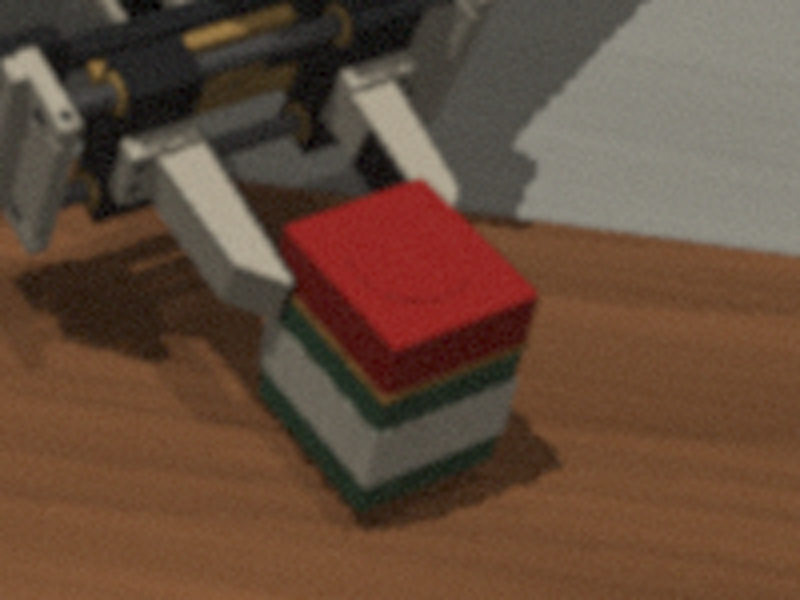

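The tin is upright in the grip and hovering about 10 mm above the board. I'll lower it gently while watching the force.

Emit:
step_arm:
  moves: [-0.2,0,0.05,0,-0.05,0,1,-0.15,0,0.04,0,-0.05,0,1,0,0,0,0,0,0,1]

```text
time: 8.93
tool_pos: [542.9, 131.7, 61.1]
tcp_rot: [3.135, -1.312, 0.731]
contact_force: [0.4, -0.2, -2.1]
grip_width: 55.9
```

```bash
python3 go.py 90 0
```

```text
8.93 pos [542.9 131.7  61.1] q [-0.57  0.96  2.38  1.89  1.37 -1.77] F [ 0.4 -0.2 -2.1] w 55.9
target [531.4 134.1  57.2] shift units [-0.28 -0.47 -0.29] turn units [-0.06  0.06  0.04]
```

Emit:
step_arm:
  moves: [-0.1,0,0.03,0,0,0,1,-0.1,0,0.03,0,0,0,1]

```text
time: 9.1
tool_pos: [543.4, 132.3, 58.4]
tcp_rot: [3.122, -1.313, 0.744]
contact_force: [-4.3, -2.6, 7.5]
grip_width: 55.7
```

Emit:
step_arm:
  moves: [-0.07,0,0.02,0,0,0,1,0,0,0,0,0,0,1]

```text
time: 9.27
tool_pos: [543.7, 132.7, 58.8]
tcp_rot: [3.114, -1.316, 0.753]
contact_force: [0.3, 1.0, -2.2]
grip_width: 55.7
```

```bash
python3 go.py 90 0
```

```text
9.27 pos [543.7 132.7  58.8] q [-0.57  0.97  2.38  1.9   1.38 -1.78] F [ 0.3  1.  -2.2] w 55.7
target [531.4 134.1  57.2] shift units [-0.18 -0.46 -0.38] turn units [-0.07 -0.01  0.12]
```

Contact was made and the tin is within about a millimetre of seated. One more small nudge down, then release.

Emit:
step_arm:
  moves: [-0.06,0,0.01,0,0,0.05,1,0,0,0,0,0,0,1]

```text
time: 9.43
tool_pos: [543.8, 132.8, 58.7]
tcp_rot: [3.124, -1.319, 0.742]
contact_force: [0.1, 0.1, -1.7]
grip_width: 56.0
```

Emit:
step_arm:
  moves: [0,0,0,0,0,0,-1,0,0,0,0,0,0,-1,0,0,0,0,0,0,-1,0,0,0,0,0,0,-1,0,0,0,0,0,0,-1]

```text
time: 9.85
tool_pos: [543.8, 132.9, 58.4]
tcp_rot: [3.126, -1.318, 0.741]
contact_force: [-0.7, 0.4, 0.7]
grip_width: 84.5
```

```bash
python3 go.py 90 0;python3 - <<'E'
from h import *
im=capture('scene')[:,:,::-1]
cv2.imwrite('pics/s5.png',cv2.resize(im[140:290,330:530],None,fx=4,fy=4,interpolation=cv2.INTER_CUBIC))
cv2.imwrite('pics/w5.png',capture('wrist')[:,:,::-1])
E
```

```text
9.85 pos [543.8 132.9  58.4] q [-0.57  0.97  2.38  1.9   1.38 -1.78] F [-0.7  0.4  0.7] w 84.5
target [531.4 134.1  57.2] shift units [-0.16 -0.45 -0.4 ] turn units [-0.08 -0.03  0.08]
```

View pics/s5.png

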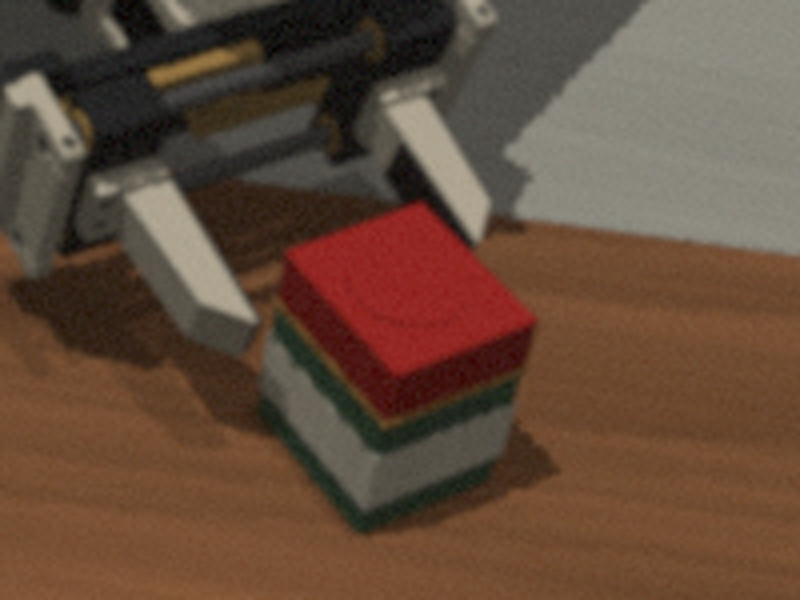

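View pics/w5.png

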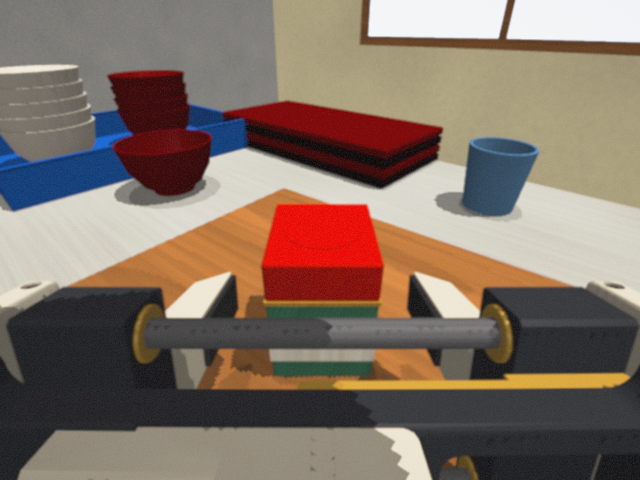

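The tin stands on its base with the lid up, and the fingers are clear on both sides (tin at columns 263–382). I'll back out along the tool.

Emit:
step_arm:
  moves: [0,0,0,0,0,0,-1,0,0,-0.4,0,0,0,-1,0,0,-0.6,0,0,0,-1,0,0,-0.6,0,0,0,-1,0,0,-0.6,0,0,0,-1,0,0,-0.6,0,0,0,-1,0,0,-0.6,0,0,0,-1,0,0,-0.6,0,0,0,-1]

```text
time: 10.62
tool_pos: [483.6, 82.1, 78.9]
tcp_rot: [3.118, -1.318, 0.754]
contact_force: [0.1, 0.7, -0.3]
grip_width: 91.8
```

Emit:
step_arm:
  moves: [0.3,0,-0.3,0,0,0,-1,0.3,0,-0.3,0,0,0,-1,0.3,0,-0.3,0,0,0,-1,0,0,0,0,0,0,-1,0,0,0,0,0,0,-1,0,0,0,0,0,0,-1]

```text
time: 11.12
tool_pos: [473.7, 71.5, 103.5]
tcp_rot: [3.115, -1.318, 0.754]
contact_force: [-0.1, 0.2, 0.2]
grip_width: 91.7
```

```bash
python3 go.py 90 0;python3 - <<'E'
from h import *
for n in('scene','top'): cv2.imwrite(f'pics/{n}6.png',capture(n)[:,:,::-1])
a=cv2.imread('pics/scene0.png');b=cv2.imread('pics/scene6.png')
print(np.abs(a[180:260,200:285].astype(int)-b[180:260,200:285]).mean())
E
```

```text
11.12 pos [473.7  71.5 103.5] q [-0.91  0.86  2.5   1.57  1.31 -1.8 ] F [-0.1  0.2  0.2] w 91.7
target [531.4 134.1  57.2] shift units [-1.18 -0.43  4.68] turn units [-0.1  -0.04  0.12]
6.39485294117647
```

View pics/scene6.png

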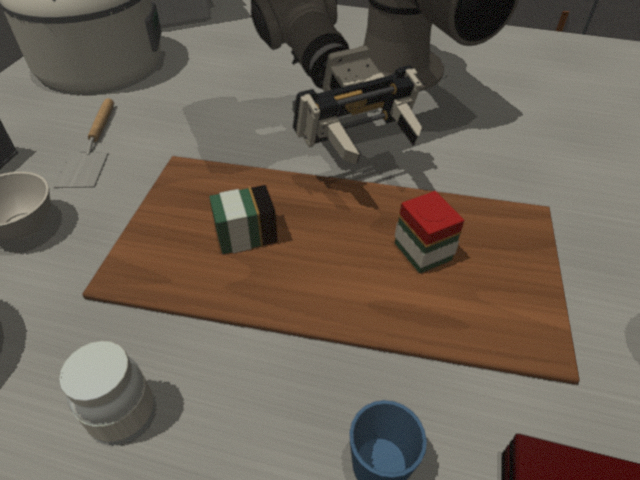

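View pics/top6.png

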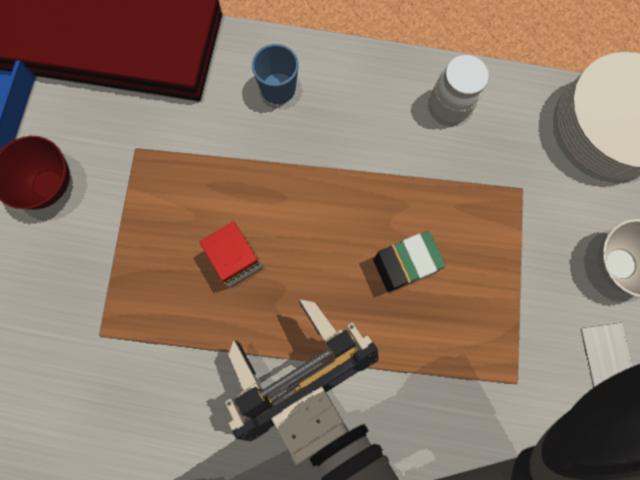

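The red tin stands lid up around (430,230) in the scene view and (230,252) in the top view. The black tin is unmoved and the arm is clear.

```bash
python3 -c "
from plant import *
print(close_job())"
```

```text
the job is handed in; nothing more can be done
None
```

The red-lidded tin now stands on its base on the board with the red lid up, released. I handed the job in at about 11.2 s, and the hand-in returned no verdict.

**What I did:** I gripped the tin across its 56 mm width, lifted it about 12 mm and tipped it 90° about its bottom edge. I then lowered it until it touched the board, opened the fingers and backed out. By the measured tool path, its centre stayed at roughly 80 mm or less, against the 130 mm limit.

**Last checks:**
- **Red tin:** the scene and top pictures show it upright and well inside the board. I judged this by eye and did not compute the final tilt angle.
- **Black tin:** it is at the same pixels as at the start.
- **Gripper:** it is open at 91.7 mm and clear of everything, with the contact force near zero. The highest contact force I read was about 9 N, at touchdown.

**What disagreed:**
- The wrist camera put the red tin's starting centre about 5 mm further in y than the overhead and scene cameras did. The closing fingers took that up.
- The picture difference around the black tin was 6.4 grey levels on average. I put that down to image noise and changed lighting or shadow from the arm, since its outline had not moved.

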